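Fit the four-toothed drive coupling to the deli's vegetable slicer

ROBOT

A 6-joint arm with a two-finger parallel gripper is mounted at the origin on the work surface. World frame = base frame: x ahead of the robot, y to its left, z up, the work surface at z = 0. Lengths are in mm, angles in degrees, forces in N, time in s.
With the tool pointing down it reaches from about 300 to 850 mm from the base axis. Payload 4.2 kg.
Tool frame: the origin (TCP) lies midway between the tips of the shut fingers; the grasp point (between the pads) lies 19 mm behind it (env.hold_point_z is the z of the grasp point in the tool frame, in mm); z points along the fingers, y is the direction in which the jaws open and shut (so a half turn about z gives the same grasp; the last joint's range is limited). The gripper opens to 91 mm and grips with 3 to 60 N. Pads are 32 mm wide; open, the fingers measure 118 mm over their backs; the gripper's body (76 mm by 178 mm) begins 60 mm behind the grasp point.
Start: joints at [-67.265, 18.312, 89.639, -0, 72.044, -1.146], TCP at [232.786, -525.789, 213.976] pointing down, gripper open.
Joint ranges: [-177.97, 177.97], [-48.28, 115.42], [12.27, 149.76], [-77.06, 257.06], [2.81, 150.46], [-146.56, 146.56]. Speed limits (degrees/s): [147.25, 147.25, 180, 180, 180, 180].

INTERFACE

Orientations are given as [roll, pitch, yaw] about the fixed x, y, z axes, in that order (R = Rz(yaw) Ry(pitch) Rx(roll)).
In Python, from workcell import env, grab_frame, camera_params, spotter gives the robot as it stands. The module is installed in compiled form; this text tells all that it offers.
- The arm moves only by the shell command python3 -m jog 'ROWS' [FORCE]. ROWS is text: rows parted by semicolons, each of 7 numbers parted by spaces: the turn, a rotation vector about the world's x, y, z in units of 5 degrees (1.0 is 5 degrees), then the shift along the world's x, y, z in units of 25 mm (1.0 is 25 mm), then the opening, from 0 (shut) to 1 (fully open). A call has 1 to 5 rows; each row is the pose to reach, as a shift and turn from the pose commanded when the call began; what a row does not reach only later rows make up. A row lasts 1/8 s, in which the tool goes at most 62.5 mm and 10.7 degrees, less where a joint would pass 70% of its speed; a pose out of reach is approached as far as the arm can. A call with a gripper value outside its range is refused whole. The fingers move at their own pace and stop on an object; FORCE is the grip in N (left out, the last holds). Time passes only in rows, so rows that repeat a pose let the fingers close. It gives the time, the measured TCP pose, the force and the opening at its end, in the units of the state.
- env.state(): the state, without advancing time (a new reading comes with each control period).
- grab_frame(name): name is "side" or "top" or "wrist"; returns the picture (420x560x3 uint8, red, green, blue); there is no depth.
- camera_params(name): a dict with "K" (3x3 intrinsics, pixels), "rvec" (rotation vector, rad) and "tvec" (3), from world to camera coordinates, as OpenCV has them. Camera axes: x right, y down, z forward; pixel columns grow to the right and rows downward; lengths in mm; the calibration is good to about 2 mm. The wrist camera is an equidistant fisheye: a pixel r from the principal point sees the ray r / f radians off the axis. A picture is of the moment at which its call begins: read the wrist's pose just before it. camera_params takes no time and is no camera call; for the wrist camera it gives the pose at the moment of the call.
- env.job_done(): hands the job in, once; it reports no verdict.
Trained networks look in the newest picture that a camera, given by its name, has taken for a name from the list of things; names that differ only in an ending like _2 or _b are one class to them, and where a whole thing is asked for, a point or a joint stands for the part that bears it (a point fixed in the world has none). Each returns a list of dicts, best first, with "conf" (0 to 1); they miss things now and then, are a little off and sometimes report something else, mostly with a low value. They report only what shows in the picture. A call takes as long as a camera call. They do not tell look-alikes from the thing itself.
- spotter.look_for(query, camera): "box" ([left, top, width, height] in pixels, round what is visible of it).
- spotter.trace(query, camera): "region" (420x560 bool, what is visible of it) and "box" ([left, top, width, height] in pixels, round what is visible of it).
The state is a dict: "time_s": time; "qpos": joint angles; "qvel": joint speeds; "effort": joint torques, N m; "ee_pos": TCP position; "ee_rot": TCP orientation; "force": force on the tool from outside, world axes, zero at the start; "torque": the same for the moment, N m; "gripper_width": finger opening in mm.
Only numpy, scipy, OpenCV 4.12 (cv2) and the standard library are available. Lean on these libraries where they do the work, as an engineer would, in place of code of your own. Each camera call takes 0.05 s, during which the arm holds its last target. There are 200 camera calls.

TASK

Get the vegetable slicer ready: take the drive coupling with four teeth by its grip bar (not the three-toothed or the smooth round one), turn it until its teeth line up with the four gaps in the drive well on top of the white slicer base, and lower it in without dropping it. Press it down, against the stiff seat, until it is fully home, then let go and leave it standing upright in the well.

Things in the scene. Friction and masses are not known exactly. Their poses are not given: they have to be found in the camera images.
- coupling: Four-toothed coupling, white plastic, 0.2 kg, 77 mm tall, standing loose. Origin: centre of underside, z up. Foot 0-26 mm high: core radius 18, four radial teeth 12 wide out to radius 34 along +x, -x, +y, -y. Neck radius 16. Grip bar 36-77 mm high, 44 long in x, 16 thick in y: pinch it along y. Not wanted: two look-alikes, one with three teeth, one with a smooth round foot; the three swap places.
- slicer_base: Fixed vegetable slicer base: white housing 220 x 220 mm, flat top 66 mm above the counter. Origin: centre of underside, z up. In the middle of its top stands an aluminium collar, 108 mm outer diameter, rim 94 mm above the counter, with the drive well in it. A hinge block 24 x 100 mm, top 76 mm high, lies along its +x edge. Place and yaw vary.
- well_mouth (a point): Centre of the drive well's mouth, level with the collar rim, axes as the base. A hole of radius 39, 26 mm deep, with four fixed round-topped teeth 10 wide, inward to radius 23, at 45, 135, 225, 315 degrees from +x. The gaps lie along +x, -x, +y, -y: the coupling's x may point along any of them (play 12 degrees, 4 mm). Fully home, its underside is 26 mm below the rim, its tooth tops level with the rim.
- seat (a joint): Round black seat in the bottom of the well, radius 21 mm, on which the coupling's underside comes to rest. 0 = up as at the start, 16 mm below the collar rim; 0.010 (m) = pushed fully down, 26 mm below the rim. No spring: about 8 N of friction, more than the coupling weighs, so it must be pressed down, and it stays where it is pushed.
Mind the look-alikes: they are no part of the job. What is shaped like the coupling but purple is not meant.

How it is judged (in metres and radians):
On the way:
1. the coupling's teeth are in the gaps of the well, at least 10 mm deep, while the fingers are on it (held or pressing, not dropped) (z of coupling in the frame of well_mouth below -0.01 m and horizontal distance between coupling and well_mouth below 0.012 m and contact force between the fingers and coupling above 0.5 N), for 0.1 s.
At the end, for the whole second after the job is handed in: The four-toothed coupling stands in the drive well with its underside at least 21.5 mm below the collar's rim (fully home is 26 mm), within 12 mm of the well's axis, upright within 10 degrees, at rest and released (z of coupling in the frame of well_mouth below -0.0215 m and horizontal distance between coupling and well_mouth below 0.012 m and angle between coupling's own z axis and vertical below 0.17 rad and linear speed of coupling below 0.02 m/s); the robot touches nothing.
It also fails if it takes over 38 s, if anything falls off the work surface, if the arm or the gripper's body presses on something with over 40 N, if the wrist force passes 120 N, or if a joint passes its speed limit or range.

## Working session

There is one attempt and no reset: what is moved stays moved. The work goes in short steps, Python scripts to look and compute and a shell command to move; the robot and the scene stay as the last step left them, time stands still between calls to the robot, and variables do not carry over. Pictures are saved under pics/ and viewed, about 8 in all and at most 12, crops included, and the job is handed in when it is done.

```bash
mkdir -p pics; cat > h.py <<'E'
import numpy as np,cv2
from workcell import env,grab_frame,camera_params,spotter
def ray(cam,uv,P=None):
    P=P or camera_params(cam);K=np.array(P["K"],float);R=cv2.Rodrigues(np.array(P["rvec"],float))[0];t=np.array(P["tvec"],float).ravel()
    p=np.linalg.inv(K)@np.array([uv[0],uv[1],1.])
    if cam=="wrist":
        x=(uv[0]-K[0,2])/K[0,0];y=(uv[1]-K[1,2])/K[1,1];r=np.hypot(x,y)+1e-9
        p=np.array([x/r*np.sin(r),y/r*np.sin(r),np.cos(r)])
    return -R.T@t,R.T@p
def atz(cam,uv,z,P=None):
    c,d=ray(cam,uv,P);return (c+d*(z-c[2])/d[2])
def proj(cam,X,P=None):
    P=P or camera_params(cam);K=np.array(P["K"],float);R=cv2.Rodrigues(np.array(P["rvec"],float))[0];t=np.array(P["tvec"],float).ravel()
    q=np.atleast_2d(X)@R.T+t
    if cam=="wrist":
        n=np.hypot(q[:,0],q[:,1]);th=np.arctan2(n,q[:,2]);q=np.c_[q[:,0]/n*th,q[:,1]/n*th,np.ones(len(q))]
    u=q@K.T;return u[:,:2]/u[:,2:]
def save(im,n,s=1):cv2.imwrite("pics/"+n,cv2.resize(im[:,:,::-1],None,fx=s,fy=s,interpolation=cv2.INTER_CUBIC))
E
python3 - <<'E'
from h import *
s=env.state();print(s["time_s"],s["ee_pos"],s["ee_rot"],s["gripper_width"],env.hold_point_z)
for c in("top","side"):
    im=grab_frame(c);np.save(c,im);save(im,c+"0.png",1.4)
    c0,d=ray(c,(280,210));print(c,c0,d)
    for q in("coupling","slicer_base"):
        for r in spotter.look_for(q,c):print(q,r["conf"],np.round(r["box"]), atz(c,(r["box"][0]+r["box"][2]/2,r["box"][1]+r["box"][3]/2),40 if q=="coupling" else 66).round())
E
```

```text
0.0 [ 232.57175521 -525.32659271  213.12121253] [-1.79899490e+02 -8.73119759e-04  2.38804158e+01] 91.9430739070106 -18.8
top [403.66552011  50.99254257 958.83462094] [ 0.07017531 -0.03649471 -0.99694569]
coupling 0.89 [180. 252.  36.  41.] [356. 156.  40.]
coupling 0.87 [108. 276.  37.  40.] [315. 275.  40.]
coupling 0.73 [208. 199.  41.  39.] [451. 106.  40.]
slicer_base 0.75 [286. 103. 170. 166.] [ 512. -137.   66.]
side [312.950087   668.86343158 674.34093663] [ 0.17732432 -0.71861104 -0.67280543]
coupling 0.93 [262. 233.  32.  42.] [453. 119.  40.]
coupling 0.81 [312. 320.  40.  47.] [319. 292.  40.]
coupling 0.64 [307. 259.  31.  42.] [356. 165.  40.]
slicer_base 0.87 [225. 135. 110.  81.] [500. -99.  66.]
```

View pics/top0.png

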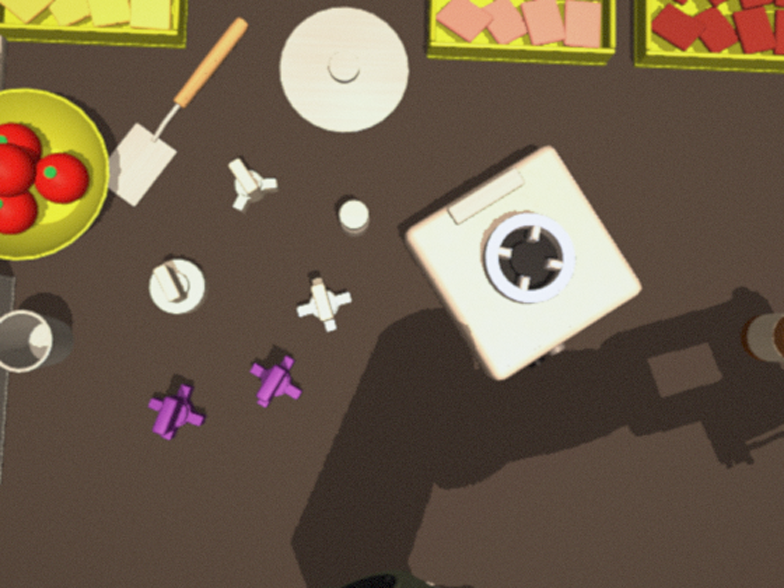

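The white candidates in the top view (original pixels) are a three-tooth one at (175,132), a smooth round one at (127,203) and a four-tooth cross at (232,216). The purple ones at (125,295) and (196,272) are not meant. (232,216) fits: it is white and has four teeth. I'll confirm it in a crop and fit its pose.

```bash
cat >> h.py <<'E'
from scipy.optimize import minimize
def box(x0,x1,y0,y1,z0,z1):return np.array([[x,y,z] for x in(x0,x1) for y in(y0,y1) for z in(z0,z1)],float)
def cyl(r,z0,z1):
    a=np.linspace(0,2*np.pi,24,False);return np.array([[r*np.cos(t),r*np.sin(t),z] for t in a for z in(z0,z1)])
COUP=[cyl(18,0,26),box(-34,34,-6,6,0,26),box(-6,6,-34,34,0,26),cyl(16,20,40),box(-22,22,-8,8,36,77)]
def sil(cam,parts,x,y,z,yaw,shape,P=None,s=4):
    c,n=np.cos(yaw),np.sin(yaw);R=np.array([[c,-n,0],[n,c,0],[0,0,1]])
    m=np.zeros((shape[0]*s,shape[1]*s),np.uint8)
    for p in parts:
        u=proj(cam,p@R.T+[x,y,z],P);h=cv2.convexHull(((u+.5)*s-.5).round().astype(np.int32));cv2.fillConvexPoly(m,h,255)
    return cv2.resize(m,(shape[1],shape[0]),interpolation=cv2.INTER_AREA)/255.
E
python3 - <<'E'
from h import *
top=np.load("top.npy");side=np.load("side.npy")
cr=top[190:250,200:260];cs=side[215:285,245:315]
save(np.hstack([cv2.resize(cr,(400,400),interpolation=cv2.INTER_CUBIC),cv2.resize(cs,(400,400),interpolation=cv2.INTER_CUBIC)]),"crop.png")
M={}
for c,im,b in(("top",top,(195,245,203,255)),("side",side,(228,280,255,300))):
    m=np.zeros(im.shape[:2]);w=(im.min(2)>105)
    m[b[0]:b[1],b[2]:b[3]]=w[b[0]:b[1],b[2]:b[3]];M[c]=cv2.GaussianBlur(m,(0,0),1);print(c,m.sum())
P={c:camera_params(c) for c in M}
def cost(p,cs=("top","side")):
    return sum(((cv2.GaussianBlur(sil(c,COUP,p[0],p[1],0,p[2],(420,560),P[c]),(0,0),1)-M[c])**2).sum() for c in cs)
for cs in(("top",),("side",),("top","side")):
    best=min((minimize(cost,[450,108,a],args=(cs,),method="Nelder-Mead",options=dict(initial_simplex=[[450,108,a],[460,108,a],[450,118,a],[450,108,a+.2]],maxiter=90)) for a in np.radians([0,30,60,90,120,150])),key=lambda r:r.fun)
    print(cs,best.x[:2].round(1),np.degrees(best.x[2]).round(1),best.fun)
# base
r=spotter.trace("slicer_base","top")
grab_frame("top");r=spotter.trace("slicer_base","top")[0]["region"].astype(np.uint8)
k=cv2.findContours(r,0,2)[0];k=max(k,key=cv2.contourArea)
print("rect",cv2.minAreaRect(np.array([atz("top",q[0],60,P["top"])[:2] for q in k],np.float32)))
g=top.min(2);hole=((g<110)).astype(np.uint8)
n,l,st,ce=cv2.connectedComponentsWithStats(hole[150:218,345:412]);
for i in range(1,n):
    if st[i,4]>300:print(st[i],ce[i]+[345,150],atz("top",ce[i]+[345,150],75,P["top"]))
save(top[145:222,335:420],"well.png",6)
E
```

```text
top 666.0
side 425.0
('top',) [454.7 103.2] 18.0 4.47834048404445
('side',) [456.5 100.2] 15.0 356.46102912532285
('top', 'side') [455.  103.3] 198.3 374.17757271687236
rect ((508.970458984375, -142.64532470703125), (225.60113525390625, 223.04415893554688), 33.59434127807617)
[  12   12   44   45 1329] [378.38525207 183.88487585] [ 515.35831427 -147.22507163   75.        ]
```

View pics/crop.png

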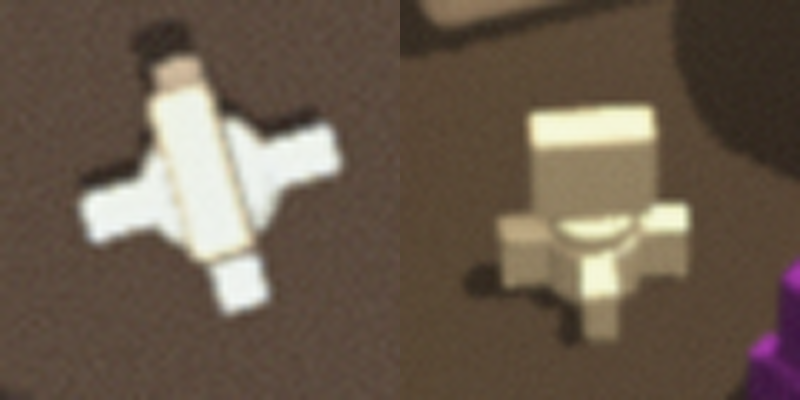

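View pics/well.png

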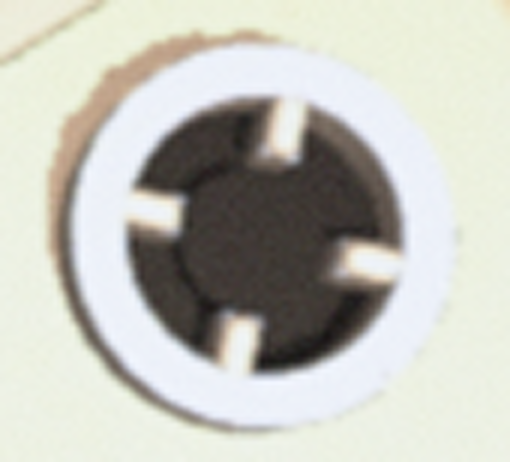

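The crop confirms it: the target at (232,216) has four teeth. The top-view silhouette fit matches closely, at (455,103) with yaw 18°. The side-view fit is poor because that view is shaded. In the well crop, the collar centre is at about pixel (378.6,183.9) and all four fixed teeth are visible.

```bash
python3 - <<'E'
from h import *
P=camera_params("top")
f=lambda u,v,z:atz("top",(335+(u+.5)/6-.5,145+(v+.5)/6-.5),z,P)
for e,z in(((263,236),94),((265,235),94)):print(f(*e,z).round(1))
a=[f(*q,90)[:2] for q in((287,125),(365,258),(240,340),(160,212))]
for i,j in((0,2),(1,3)):
    d=a[i]-a[j];print(np.degrees(np.arctan2(d[1],d[0]))-45)
print("bottle",atz("top",(553,239),0,P),atz("top",(553,239),200,P))
q=atz("top",(252,155),30,P);print("knob/cyl",q)
E
python3 -m jog '0 0 -1.18 1.6 4.8 0 1;0 0 -1.18 2.4 7.2 0 1;0 0 -1.18 3.2 9.6 0 1;0 0 -1.18 4 12 0 1;0 0 -1.18 4 12 0 1'
```

```text
[ 512.9 -143.    94. ]
[ 513.2 -143.6   94. ]
-56.592945599670756
-145.8368435231205
bottle [ 432.68558237 -490.79979231    0.        ] [ 426.63238787 -377.78920153  200.        ]
knob/cyl [565.38616535  69.41959916  30.        ]
time_s: 1.08
ee_pos: [332.0, -227.6, 214.3]
ee_rot: [179.9, -0.1, 17.9]
force: [1.8, 1.1, -0.4]
gripper_width: 91.4
```

```bash
python3 -m jog '0 0 0 .9 2.3 0 1;0 0 0 1.7 4.6 0 1;0 0 0 2.6 6.9 0 1;0 0 0 3.4 9.2 0 1;0 0 0 4.2 11.4 0 1' && python3 -m jog '0 0 0 .69 1.75 0 1;0 0 0 .69 1.75 0 1;0 0 0 .69 1.75 -1 1;0 0 0 .69 1.75 -2 1;0 0 0 .69 1.75 -2 1'
python3 - <<'E'
from h import *
im=grab_frame("wrist");P=camera_params("wrist");print(env.state()["ee_pos"],env.state()["ee_rot"])
o=im.copy()
m=sil("wrist",COUP,455,103,0,np.radians(18),(420,560),P)
k=cv2.findContours((m>.5).astype(np.uint8),0,2)[0];cv2.drawContours(o,k,-1,(255,0,0),1)
save(o,"wrist1.png",1.4)
E
```

```text
time_s: 1.7
ee_pos: [437.1, 57.8, 214.3]
ee_rot: [180.0, -0.1, 18.0]
force: [1.7, -0.6, 1.6]
gripper_width: 90.9
time_s: 2.33
ee_pos: [452.1, 98.3, 162.7]
ee_rot: [-180.0, 0.3, 17.9]
force: [0.3, -0.2, 0.5]
gripper_width: 91.8
[453.326615    98.57455813 163.90952685] [1.79990255e+02 8.08353637e-02 1.79303319e+01]
```

View pics/wrist1.png

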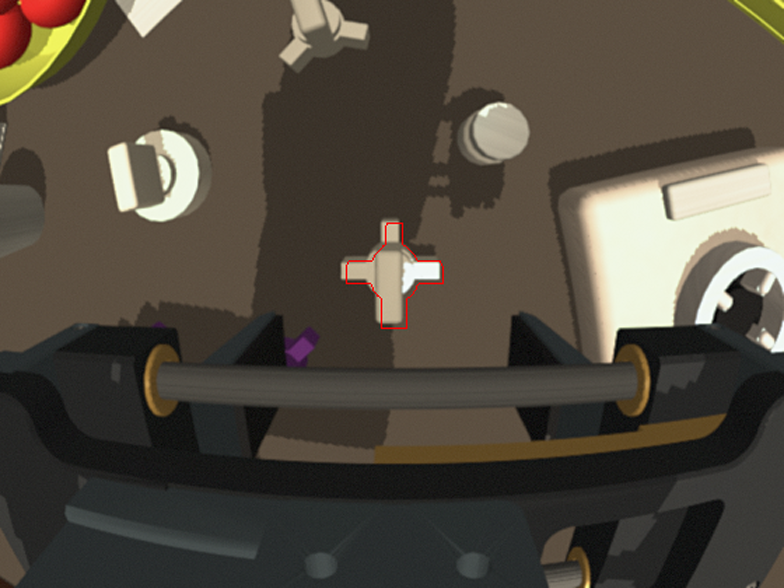

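The overlay is about 2 px off the coupling, so it sits roughly (+1.4,+2.0) mm from my estimate. The bar is aligned with the tool. I'll correct this and go down.

```bash
python3 -m jog '0 0 0 .15 .26 0 1;0 0 0 .15 .26 -1 1;0 0 0 .15 .26 -2 1;0 0 0 .15 .26 -2.5 1;0 0 0 .15 .26 -2.5 1' && python3 - <<'E'
from h import *
im=grab_frame("wrist");P=camera_params("wrist");s=env.state();print(s["ee_pos"],s["force"])
o=im.copy()
R=cv2.Rodrigues(np.array(P["rvec"]))[0]
# plane through bar: mark grasp axis points of tool: along z of tool at bar top height 77
e=s["ee_pos"];yw=np.radians(s["ee_rot"][2])
pts=proj("wrist",np.array([[e[0]+a*np.cos(yw),e[1]+a*np.sin(yw),77] for a in(-22,0,22)]),P)
for p in pts:cv2.circle(o,tuple(p.round().astype(int)),2,(255,0,0),-1)
save(o,"wrist2.png",1.4)
E
```

```text
time_s: 3.0
ee_pos: [457.8, 106.0, 101.5]
ee_rot: [180.0, 0.0, 18.0]
force: [-0.2, 0.2, -0.9]
gripper_width: 91.4
[458.26702569 106.11734042 102.09387586] [ 0.50868056 -0.87177043  0.37444596]
```

View pics/wrist2.png

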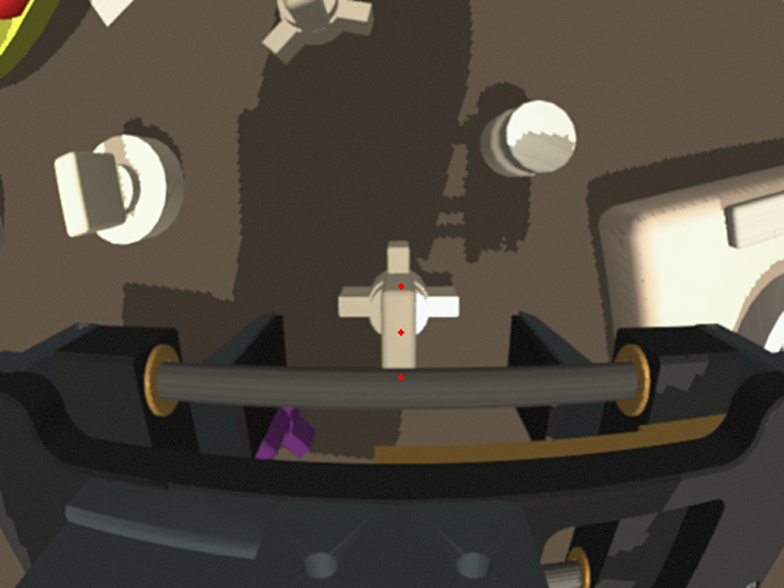

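The tool axis (red dots) lies on the bar, about 1 mm to its right, and the bar's far end matches the 22 mm dot. Now I'll descend and grip.

```bash
python3 -m jog '0 0 0 -.02 .05 -1 1;0 0 0 -.02 .05 -2 1;0 0 0 -.02 .05 -2.5 1;0 0 0 -.02 .05 -2.5 1;0 0 0 -.02 .05 -2.5 1' && python3 -m jog '0 0 0 0 0 0 0;0 0 0 0 0 0 0;0 0 0 0 0 0 0;0 0 0 0 0 0 0;0 0 0 0 0 0 0' 40; python3 -m jog '0 0 0 0 0 0 0;0 0 0 0 0 0 0;0 0 0 0 0 0 0;0 0 0 0 0 0 0;0 0 0 0 0 0 0'
```

```text
time_s: 3.68
ee_pos: [458.0, 107.4, 39.9]
ee_rot: [180.0, -0.1, 18.0]
force: [0.2, -0.7, -0.8]
gripper_width: 90.9
time_s: 4.3
ee_pos: [457.1, 107.2, 39.0]
ee_rot: [180.0, 0.0, 18.0]
force: [-0.2, -1.4, -0.5]
gripper_width: 44.0
time_s: 4.92
ee_pos: [457.2, 107.1, 39.0]
ee_rot: [180.0, -0.0, 18.0]
force: [-0.1, -1.2, 0.7]
gripper_width: 15.8
```

```bash
python3 -m jog '0 0 0 0 0 1 0;0 0 0 0 0 2.5 0;0 0 0 0 0 4 0;0 0 0 0 0 5.6 0;0 0 0 0 0 5.6 0' && python3 -m jog '0 0 .7 .5 -2 0 0;0 0 1.4 .9 -4 0 0;0 0 2.1 1.4 -6 0 0;0 0 2.8 1.9 -8 0 0;0 0 3.14 1.9 -8 0 0' && python3 - <<'E'
from h import *
im=grab_frame("wrist");np.save("w3",im);P=camera_params("wrist");s=env.state();print(s["ee_pos"],s["ee_rot"],s["force"],s["gripper_width"])
save(im,"wrist3.png",1.4)
E
```

```text
time_s: 5.55
ee_pos: [458.8, 107.7, 181.4]
ee_rot: [180.0, -0.4, 18.0]
force: [1.0, 0.7, -2.1]
gripper_width: 15.7
time_s: 6.18
ee_pos: [504.2, -95.5, 176.8]
ee_rot: [-179.9, 0.1, 33.5]
force: [-0.8, 0.4, -2.2]
gripper_width: 15.8
[503.5586118 -93.6961199 176.9138193] [-1.79813375e+02  1.45128337e-01  3.35967381e+01] [ 0.12700016  0.48647535 -2.24302059] 15.689714755653231
```

View pics/wrist3.png

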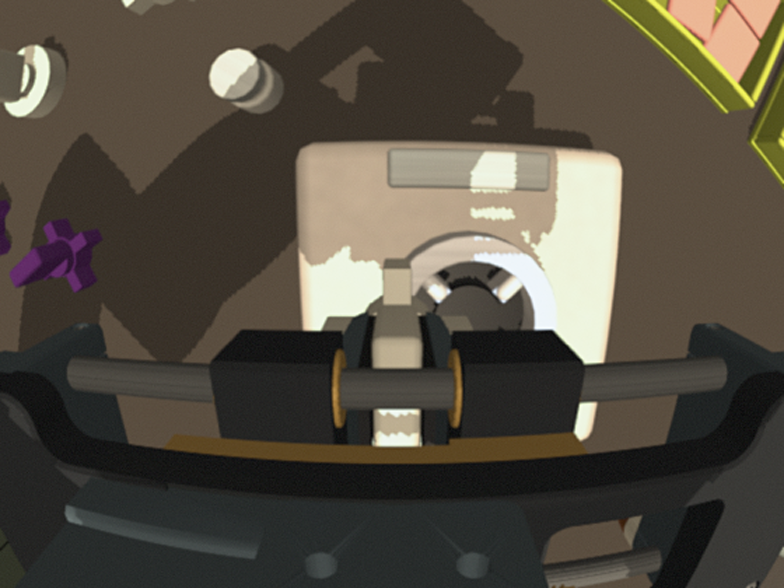

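The coupling is held upright, and the base edges are square with the image, so the yaw matches. I'll overlay the well model to check the position.

```bash
python3 - <<'E'
from h import *
im=np.load("w3.npy");P=camera_params("wrist");o=cv2.resize(im,None,fx=2,fy=2,interpolation=cv2.INTER_CUBIC)
t=np.linspace(0,2*np.pi,60)
for (x,y),col in(((513,-143.2),(0,0,255)),((515.3,-139.2),(255,0,0))):
    for r,z in((54,94),(39,94)):
        u=proj("wrist",np.c_[x+r*np.cos(t),y+r*np.sin(t),0*t+z],P)*2+.5
        cv2.polylines(o,[u.round().astype(np.int32)],True,col,1)
e=env.state()["ee_pos"];print(e)
save(o[140:560,400:900],"ov.png",1.4)
E
```

```text
[503.5586118 -93.6961199 176.9138193]
```

View pics/ov.png

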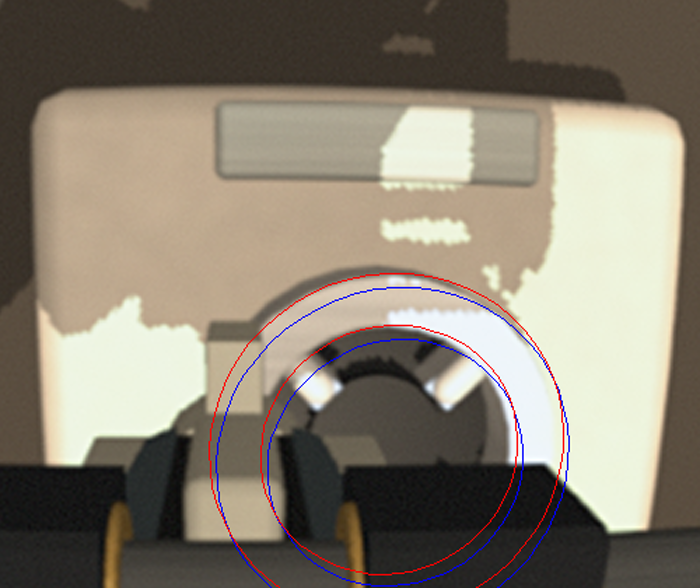

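```bash
python3 -m jog '0 0 0 .42 -1.78 0 0;0 0 0 .42 -1.78 -.6 0;0 0 0 .42 -1.78 -1.2 0;0 0 0 .42 -1.78 -1.2 0;0 0 0 .42 -1.78 -1.2 0' && python3 - <<'E'
from h import *
P=camera_params("wrist");s=env.state();print(s["ee_pos"],s["ee_rot"]);im=grab_frame("wrist");np.save("w4",im)
P=camera_params("wrist");s=env.state();print(s["ee_pos"],s["ee_rot"],s["force"],s["gripper_width"])
o=cv2.resize(im,None,fx=2,fy=2,interpolation=cv2.INTER_CUBIC)
t=np.linspace(0,2*np.pi,90)
for (x,y),col in(((514,-138.5),(255,0,0)),):
    for r,z in((54,94),(39,94)):
        u=proj("wrist",np.c_[x+r*np.cos(t),y+r*np.sin(t),0*t+z],P)*2+.5
        cv2.polylines(o,[u.round().astype(np.int32)],True,col,1)
e=s["ee_pos"]
m=sil("wrist",COUP[:3],e[0],e[1],e[2]-39,np.radians(s["ee_rot"][2]),(420,560),P)
k=cv2.findContours((m>.5).astype(np.uint8),0,2)[0];cv2.polylines(o,[c*2 for c in k],True,(0,0,255),1)
a=o[240:600,340:780]
t0=grab_frame("top");save(cv2.resize(a,(660,540)),"ov4.png")
save(t0[130:230,320:430],"t4.png",6)
E
```

```text
time_s: 6.85
ee_pos: [515.1, -136.4, 149.0]
ee_rot: [-180.0, 0.0, 33.7]
force: [1.1, 0.5, -1.4]
gripper_width: 15.8
[ 515.06494528 -136.40887559  148.97194015] [-1.79989827e+02  6.09172805e-04  3.37487338e+01]
[ 515.34033705 -136.67630018  149.32797733] [ 1.79969670e+02 -3.02034313e-02  3.37334092e+01] [ 1.15732063  0.21938779 -1.79277643] 15.817072034824221
```

View pics/ov4.png

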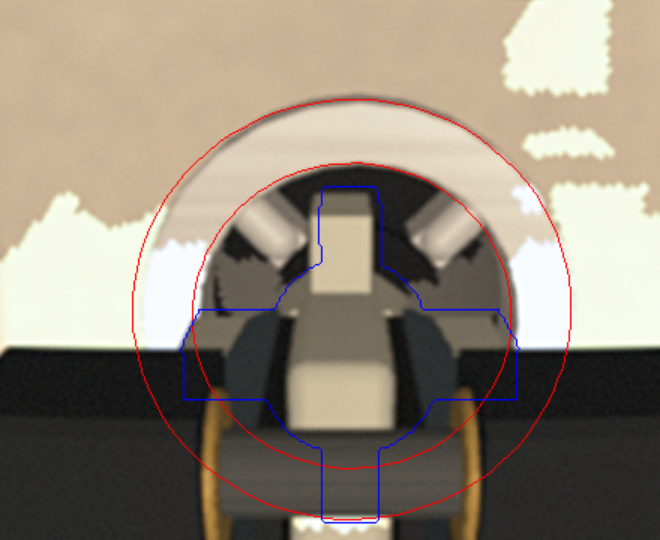

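In the static view the red circle is 1.6 mm left of the real rim, which spans u 202–517. The front tooth, at u 341, is 1.7 mm left of the model. So the coupling has to move about 4 mm to the right and 1 mm back, which is (+1.4,−4.1) in the world frame.

```bash
python3 -m jog '0 0 0 .06 -.17 0 0;0 0 0 .06 -.17 -.4 0;0 0 0 .06 -.17 -.4 0;0 0 0 .06 -.17 -.4 0;0 0 0 .06 -.17 -.4 0' && python3 - <<'E'
from h import *
s=env.state();im=grab_frame("wrist")
P=camera_params("wrist");s=env.state();print(s["ee_pos"],s["ee_rot"],s["force"],s["gripper_width"])
o=cv2.resize(im,None,fx=2,fy=2,interpolation=cv2.INTER_CUBIC)
t=np.linspace(0,2*np.pi,90)
for (x,y),col in(((514.9,-139.8),(255,0,0)),):
    for r,z in((54,94),(39,94)):
        u=proj("wrist",np.c_[x+r*np.cos(t),y+r*np.sin(t),0*t+z],P)*2+.5
        cv2.polylines(o,[u.round().astype(np.int32)],True,col,1)
e=s["ee_pos"]
for (x,y),col in(((514.9,-139.8),(0,0,255)),):
  m=sil("wrist",COUP[:3],x,y,e[2]-39,np.radians(33.7),(420,560),P)
  k=cv2.findContours((m>.5).astype(np.uint8),0,2)[0];cv2.polylines(o,[c*2 for c in k],True,col,1)
save(cv2.resize(o[240:600,340:780],(660,540)),"ov5.png")
E
```

```text
time_s: 7.58
ee_pos: [516.7, -141.6, 139.1]
ee_rot: [180.0, -0.0, 33.7]
force: [-0.2, -0.1, -2.3]
gripper_width: 16.0
[ 516.73970388 -141.61153983  139.11796541] [ 1.79981974e+02 -1.31748739e-02  3.36791392e+01] [ 0.45250477 -0.60019402 -1.53776171] 15.980854765669337
```

View pics/ov5.png

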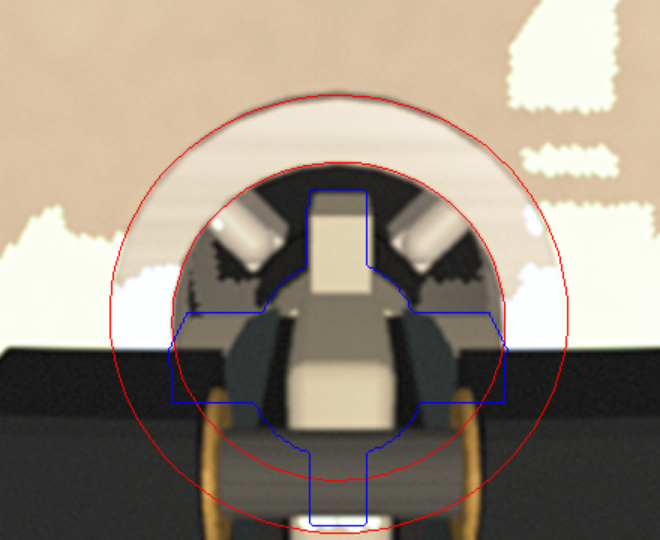

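The teeth are in line with the gaps: the coupling is within about 0.7 mm of the well model and the front tooth is centred between the fixed teeth. I'll lower in steps and watch the force.

```bash
python3 -m jog '0 0 0 0 .02 -.2 0;0 0 0 0 .02 -.4 0;0 0 0 0 .02 -.6 0;0 0 0 0 .02 -.6 0' 50 && python3 -m jog '0 0 0 0 0 -.1 0;0 0 0 0 0 -.2 0;0 0 0 0 0 -.3 0;0 0 0 0 0 -.3 0'
```

```text
time_s: 8.12
ee_pos: [516.2, -141.0, 123.3]
ee_rot: [-179.9, 0.1, 33.7]
force: [-0.5, 0.6, -2.1]
gripper_width: 15.8
time_s: 8.62
ee_pos: [516.7, -141.1, 116.5]
ee_rot: [180.0, -0.0, 33.7]
force: [0.6, -0.2, -1.7]
gripper_width: 15.5
```

```bash
python3 -m jog '0 0 0 0 0 -.08 0;0 0 0 0 0 -.16 0;0 0 0 0 0 -.24 0;0 0 0 0 0 -.24 0' && python3 -m jog '0 0 0 0 0 -.06 0;0 0 0 0 0 -.12 0;0 0 0 0 0 -.12 0'
```

```text
time_s: 9.12
ee_pos: [516.7, -141.1, 111.2]
ee_rot: [180.0, -0.0, 33.7]
force: [-1.7, 0.5, 5.1]
gripper_width: 15.6
time_s: 9.5
ee_pos: [516.7, -141.1, 108.0]
ee_rot: [180.0, -0.0, 33.7]
force: [-1.4, 0.7, 4.6]
gripper_width: 15.8
```

```bash
python3 -m jog '0 0 0 0 0 -.04 0;0 0 0 0 0 -.08 0;0 0 0 0 0 -.08 0' && python3 -m jog '0 0 0 0 0 -.04 0;0 0 0 0 0 -.08 0;0 0 0 0 0 -.08 0'
```

```text
time_s: 9.88
ee_pos: [516.7, -141.1, 107.0]
ee_rot: [180.0, -0.0, 33.7]
force: [-4.1, 1.7, 9.8]
gripper_width: 15.3
time_s: 10.25
ee_pos: [516.8, -141.1, 106.9]
ee_rot: [179.9, -0.1, 33.7]
force: [-6.1, 1.5, 24.0]
gripper_width: 15.5
```

The tool stopped at z = 107, as expected for fully home, and the force rose to 24 N. I'll relieve the load, open and retreat straight up.

```bash
python3 -m jog '0 0 0 0 0 .06 0;0 0 0 0 0 .06 0' && python3 -m jog '0 0 0 0 0 0 1;0 0 0 0 0 0 1;0 0 0 0 0 0 1;0 0 0 0 0 0 1;0 0 0 0 0 0 1' && python3 -m jog '0 0 0 0 0 0 1;0 0 0 0 0 0 1;0 0 0 0 0 1 1;0 0 0 0 0 2 1;0 0 0 0 0 3 1' && python3 -m jog '0 0 0 0 0 1 1;0 0 0 -.5 0 1.5 1;0 0 0 -2 0 1.5 1;0 0 0 -4 0 1.5 1;0 0 0 -5 0 1.5 1' && python3 - <<'E'
from h import *
a=grab_frame("wrist");b=grab_frame("top");c=grab_frame("side")
P=camera_params("wrist");s=env.state();print(s["ee_pos"],s["force"])
save(np.hstack([cv2.resize(b[135:235,325:425],(390,520),interpolation=cv2.INTER_CUBIC),cv2.resize(c[115:225,220:330],(390,520),interpolation=cv2.INTER_CUBIC)]),"end.png")
save(a,"endw.png",1.4)
E
```

```text
time_s: 10.5
ee_pos: [516.8, -141.1, 107.0]
ee_rot: [179.9, -0.0, 33.7]
force: [-4.6, 0.6, 14.3]
gripper_width: 16.0
time_s: 11.12
ee_pos: [516.6, -141.1, 104.8]
ee_rot: [-180.0, 0.0, 33.7]
force: [0.3, -0.8, 0.2]
gripper_width: 62.9
time_s: 11.75
ee_pos: [516.6, -141.1, 180.8]
ee_rot: [180.0, -0.0, 33.7]
force: [-0.4, 0.4, 0.4]
gripper_width: 90.9
time_s: 12.38
ee_pos: [388.0, -140.4, 216.8]
ee_rot: [-179.9, 0.1, 33.7]
force: [-0.5, -0.8, -0.4]
gripper_width: 91.2
[ 390.19565122 -140.89078907  217.41850913] [ 0.54212164 -0.23619986 -0.53823192]
```

View pics/endw.png

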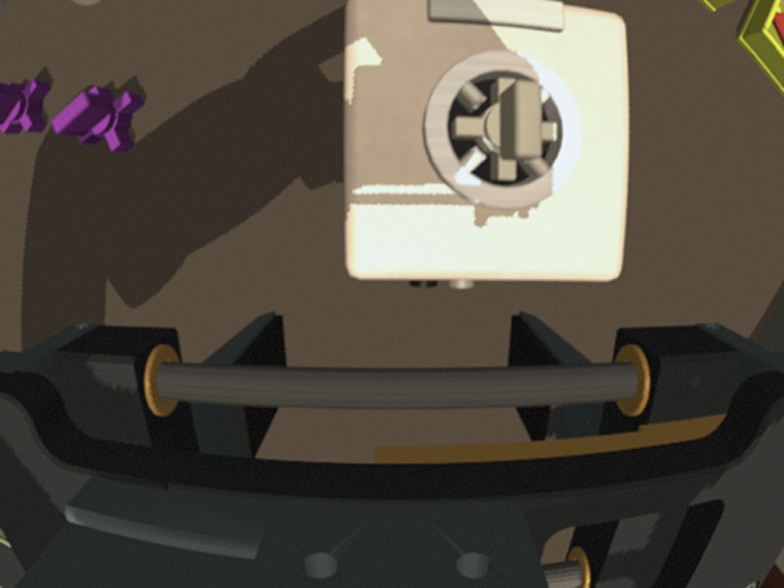

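View pics/end.png

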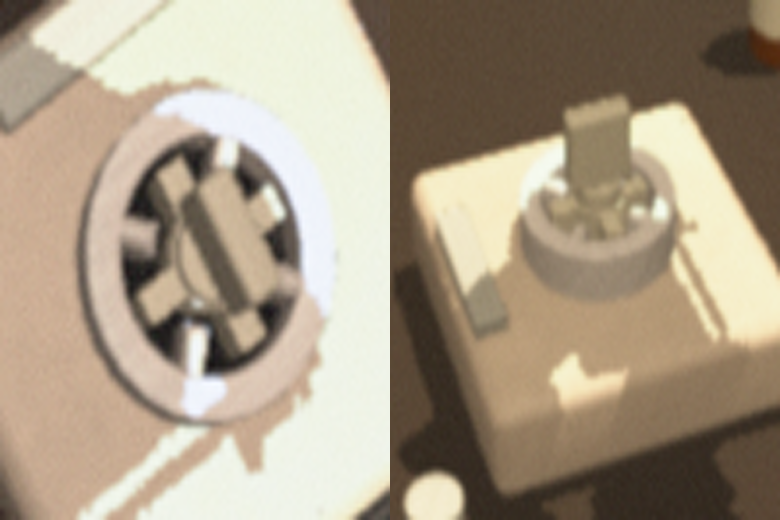

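The coupling stands upright in the well, released, with its four teeth between the fixed teeth and their tops about level with the rim. Handing in.

```bash
python3 -c "
from workcell import env
print(env.job_done(),env.state()['time_s'])"
```

```text
the job is handed in; nothing more can be done
the job is handed in; nothing more can be done
```

The four-toothed coupling is in the drive well, pressed down and released, and I handed the job in at about 12.5 s of the 38 s allowed. The hand-in reports no verdict.

- **Steps:** I gripped the coupling by its bar, turned it 15.7° to match the gaps, and lowered it in while holding it. I then pressed the seat down against about 7 N, let go and retreated.
- **Fully home:** The tool stopped at z = 107 mm, which puts the underside about 26 mm below the rim. It stopped there as the wrist force rose to 24 N, well under the 120 N limit.
- **Final pictures:** The wrist, top and side views show it upright, with its teeth between the fixed ones and their tops about level with the rim. The gripper was clear of everything, at about zero force.
- **Disagreements:** The side-view fit of the coupling's pose was poor because of shading, so I didn't use it. The top camera and the arm disagreed by 2–4 mm, which I corrected with the wrist camera before lowering.

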